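# Set the ballast selector and hold the arc gap

## Robot

A 7-joint arm with a two-finger parallel gripper is mounted at the origin on the work surface. World frame = base frame: x ahead of the robot, y to its left, z up, the work surface at z = 0. Lengths are in mm, angles in rad, forces in N, time in s.
With the tool pointing down it reaches from about 400 to 850 mm from the base axis. Payload 10.4 kg.
Tool frame: the origin (TCP) lies between the finger pads; the fingertips stand 22 mm ahead of it and the grasp point (between the pads) lies 3 mm ahead of it (ctrl.tip_reach is the distance from the TCP to the fingertips, in mm); y points along the fingers, z is the direction in which the jaws open and shut, and the axes are right-handed (so a half turn about y gives the same grasp; the last joint's range is limited). The gripper opens to 87 mm and grips with 3 to 60 N. Pads are 19 mm wide; open, the fingers measure 117 mm over their backs; the gripper's body (75 mm by 190 mm) begins 51 mm behind the grasp point.
Start: joints at [-1.202, 0.332, -0.065, 1.46, 0.022, 1.35, -0.088], TCP at [238.647, 577.666, 244.576] pointing down, gripper open.
Joint ranges: [-2.6, 2.6], [-0.5, 2.12], [-1.47, 1.34], [0.16, 2.42], [-1.27, 4.41], [0.06, 2.06], [-2.6, 2.6]. Speed limits (rad/s): [2.22, 2.22, 2.79, 2.79, 3.14, 3.14, 3.14].

## Interface

Orientations are given as a rotation vector (axis times angle).
In Python, from rig import status, optics, ctrl, nets gives the robot as it stands.
- The arm moves only by the tool send_rows, never from a script. Its argument "plan" is a list that holds one entry, the list of rows, each a list of 4 numbers: the shift along the tool's x, y, z in m, then the turn about the tool's y in rad. A call has 1 to 20 rows; each row shifts and turns the pose as measured when the row begins, along the tool's axes as they then stand; what a row does not reach is not made up. A row lasts 1/8 s, in which the tool goes at most 62.5 mm and 10.7 degrees, less where a joint would pass 70% of its speed; a pose out of reach is approached as far as the arm can. A call with a gripper value outside its range is refused whole. "fingers" is the closure in counts, from 0 (fully open) to 255 (shut), set as the call begins (left out, the last holds). The fingers move at their own pace and stop on an object; "squeeze" is the grip in N (left out, the last holds). Time passes only in rows, so rows that do not move let the fingers close. It gives the time, the measured TCP pose, the force and the opening at its end, in the units of the state.
- status.get_state(): the state, without advancing time (a new reading comes with each control period).
- optics.grab_frame(name): name is "side" or "top" or "wrist"; returns the picture (400x640x3 uint8, red, green, blue); there is no depth.
- optics.calibration(name): a dict with "fx", "fy", "cx", "cy" (pixels), "origin" and "rotation" of the camera in the world; the wrist camera has in their place "tool_from_camera" (4x4, takes a point from camera to tool coordinates, whose origin is the TCP and whose axes are the tool frame's). Camera axes: x right, y down, z forward; pixel columns grow to the right and rows downward; lengths in mm; the calibration is good to about 2 mm. The wrist camera is an equidistant fisheye: a pixel r from the principal point sees the ray r / f radians off the axis. A picture is of the moment at which its call begins: read the wrist's pose just before it. calibration takes no time and is no camera call.
- ctrl.hand_in(): hands the job in, once; it reports no verdict.
Trained networks look in the newest picture that a camera, given by its name, has taken for a name from the list of things; names that differ only in an ending like _2 or _b are one class to them, and where a whole thing is asked for, a point or a joint stands for the part that bears it (a point fixed in the world has none). Each returns a list of dicts, best first, with "score" (0 to 1); they miss things now and then, are a little off and sometimes report something else, mostly with a low value. They report only what shows in the picture. A call takes as long as a camera call. They do not tell look-alikes from the thing itself.
- nets.outline_of(query, camera): "pixels" (400x640 bool, what is visible of it) and "box" ([left, top, right, bottom] in pixels, round what is visible of it).
The state is a dict: "time": time; "joint_pos": joint angles; "joint_velocities": joint speeds; "joint_efforts": joint torques, N m; "tcp_pos": TCP position; "eef_rot": TCP orientation; "force": force on the tool from outside, world axes, zero at the start; "moment": the same for the moment, N m; "gripper_width": opening from 0.0 (shut) to 1.0 (fully open).
Only numpy, scipy, OpenCV 4.12 (cv2) and the standard library are available. Lean on these libraries where they do the work, as an engineer would, in place of code of your own. Each camera call takes 0.05 s, during which the arm holds its last target.

## Task

Get the carbon gap ready for the arc: first turn the selector knob so that its pointer clicks home at the place marked by the slim upright peg, and let go of it. Then squeeze the two finger studs of the sprung tweezers until the carbon points stand 10 mm apart, the spacing of the two gauge ridges below them, never letting the points touch, and finish while still squeezing and holding that gap steady; leave everything else on the bench where it is.

Things in the scene. Friction and masses are not known exactly. Their poses are not given: they have to be found in the camera images.
- selector: Turning part of the selector: dark wooden bar grip 46 mm long, 15 mm thick, 34 mm high (48 to 82 mm above the bench), over a flat brass pointer reaching 45 mm from the axis, 29 mm above the bench. Origin on the upright turning axis at bench level; x runs along the bar and out along the pointer, z up. It turns about z.
- selector_grip (a point): Centre of the bar grip on the turning axis, 66 mm above the bench; pinch the bar here from above, across its 15 mm thickness. Four click places: the start (0), and -0.65, +0.65, +1.3 rad from it (+ is counter-clockwise from above), with stops just beyond. Passing a click takes about 0.1 N m; let go within 0.15 rad of a place, it springs into it.
- selector_base: Round white marble base of the selector, fixed to the bench, 156 mm across and 20 mm high, its middle, under the knob, up to 36 mm. Origin at bench level on the turning axis. Click places lie 58 mm from the axis at bearings -0.975, -0.325 (start, a flat oblong bar), 0.325 and 0.975 rad from its x axis.
- mark (a point): Middle of the slim upright brass peg, 8 mm across, 17 mm tall, on the marble base, its top 37 mm above the bench, 58 mm from the turning axis. It stands at one of the three click places other than the start; the other two carry flat round brass studs (14 mm across, 3 mm high). The pointer must point at this peg.
- tweezer_stand: Iron stand of the sprung tweezers, fixed to the bench; foot 205 x 75 x 12 mm. Origin at bench level below the middle between the finger studs; x runs from the heel (post at x = -104 mm, 78 mm high) to the tips, y to the left, z up. A gauge plate at x = 40 mm carries two ridges with centres 10 mm apart, tops 48 mm above the bench.
- tweezer_grip (a point): Midway between the finger studs, 65 mm above the bench. Studs: upright round pins 12 mm across, 24 mm tall (53 to 77 mm above the bench), outside each blade; squeeze them together along the stand's y, from above. Over the studs: 57 mm free, 40 mm at the wanted 10 mm gap; 1 mm less there closes the points 1.4 mm. About 10 N at that gap, in proportion to travel.
- tip_left (a point): Point of the copper-coated carbon in the tip of the left blade (stand's +y side), 65 mm above the bench, 40 mm beyond the studs. Free, the two points are 34 mm apart; 10 mm is wanted.
- tip_right (a point): Point of the carbon in the tip of the right blade (stand's -y side), likewise.
- blade_left: Left sprung nickel blade, 14 mm high, 2.5 mm thick, with its stud and carbon; origin at its heel hinge, 100 mm behind the stud, 65 mm above the bench; turns by at most 0.12 rad.
- blade_right: Right sprung blade, its mirror image.
- insulator: Cream porcelain insulator knob, waisted, 38 mm across, 40 mm tall, standing between the two fixtures; origin under its centre. Bystander.
- spool_clip: Nickel spool clip, a flat C-shaped strip 60 x 16 x 26 mm high, on the bench; origin under its centre. Bystander.
- carbon_sleeve: Flat tin sleeve 150 x 26 x 24 mm with two copper-coated rods in it sticking out at one end (210 mm long over all), lying on the bench beyond the fixtures; origin under the sleeve's centre, x along the rods. Bystander.
- oil_can: Brass oil can, 60 mm across, with an upright spout, 105 mm tall; origin under its centre. Bystander.
- empty_spool: Empty nickel film spool standing on its flange, 76 mm across, 38 mm tall; origin under its centre. Bystander, to the left.
- screwdriver: Wooden-handled screwdriver lying on the bench at the right. Bystander.
Not all that is in view belongs to the job. Several things look just like the selector_base: the one meant starts farthest to the robot's right. What is shaped like the tweezer_stand but red is not meant.

How it is judged:
By the outcome, as a careful person would: the job done as asked, in the order asked, and still so for the second after the job is handed in, while the arm keeps its last pose, push and grip.
It also fails if it takes over 53 s, if anything falls off the work surface, if the arm or the gripper's body presses on something with over 40 N, if the wrist force passes 120 N, or if a joint passes its speed limit or range.

## Working session

There is one attempt and no reset: what is moved stays moved. The work goes in short steps, Python scripts to look and compute and a tool call to move; the robot and the scene stay as the last step left them, time stands still between calls to the robot, and variables do not carry over. Pictures are saved under pics/ and viewed, and the job is handed in when it is done.

Besides the shell and the picture viewer there is one more tool, called after "Request:" in YAML: its name, and indented under it one key for each argument. send_rows: Moves the arm, as the interface text tells. Its arguments: {"type":"object","properties":{"plan":{"type":"array","items":{"type":"array","items":{"type":"array","items":{"type":"number"}}}},"fingers":{"type":"number"},"squeeze":{"type":"number"}},"required":["plan"]}

```bash
mkdir -p pics; ls; cat > h.py <<'E'
from rig import status, optics, ctrl, nets
import numpy as np, cv2, json
from scipy.spatial.transform import Rotation as R
def save(n,img): cv2.imwrite('pics/'+n+'.png',img[:,:,::-1])
def ray(cam,u,v):
    c=optics.calibration(cam); d=np.array([(u-c['cx'])/c['fx'],(v-c['cy'])/c['fy'],1.])
    return np.array(c['origin'],float),np.array(c['rotation'])@d
def onz(cam,u,v,z):
    o,d=ray(cam,u,v); return o+d*(z-o[2])/d[2]
def proj(cam,p):
    c=optics.calibration(cam); q=np.array(c['rotation']).T@(np.array(p,float)-np.array(c['origin']))
    return c['fx']*q[0]/q[2]+c['cx'],c['fy']*q[1]/q[2]+c['cy']
def wproj(p,tcp,rot):
    c=optics.calibration('wrist'); T=np.array(c['tool_from_camera'])
    t=R.from_rotvec(rot).as_matrix().T@(np.array(p,float)-tcp)
    q=np.linalg.inv(T)@np.r_[t,1]; q=q[:3]; th=np.arctan2(np.hypot(q[0],q[1]),q[2]); h=np.hypot(q[0],q[1])
    return c['cx']+c['fx']*th*q[0]/h, c['cy']+c['fy']*th*q[1]/h
def wray(u,v,tcp,rot):
    c=optics.calibration('wrist'); T=np.array(c['tool_from_camera'])
    a=(u-c['cx'])/c['fx'];b=(v-c['cy'])/c['fy'];th=np.hypot(a,b)
    d=np.array([np.sin(th)*a/th,np.sin(th)*b/th,np.cos(th)]) if th>0 else np.array([0,0,1.])
    M=R.from_rotvec(rot).as_matrix()
    return M@T[:3,3]+tcp, M@T[:3,:3]@d
def wonz(u,v,z,tcp,rot):
    o,d=wray(u,v,np.array(tcp),rot); return o+d*(z-o[2])/d[2]
E
python3 - <<'E'
from h import *
s=status.get_state()
for n in('side','top','wrist'): save(n+'0',optics.grab_frame(n))
for k,v in s.items(): print(k,np.round(v,3))
for n in('side','top','wrist'):print(optics.calibration(n))
print(ctrl.tip_reach); print(R.from_rotvec(s['eef_rot']).as_matrix().round(3))
E
```

```text
pics
time 0.0
joint_pos [-1.202  0.333 -0.065  1.461  0.022  1.35  -0.088]
joint_velocities [ 0.     0.002 -0.002  0.002  0.    -0.001 -0.   ]
joint_efforts [-0.0000e+00 -6.2325e+01  2.5000e-02 -3.8990e+01 -6.1000e-02  4.0000e-02
  0.0000e+00]
tcp_pos [238.504 577.323 243.765]
eef_rot [-1.55   0.308 -0.307]
force [ 0.205 -0.406  0.501]
moment [ 0.029 -0.024  0.009]
gripper_width 1.003
{'fx': 492.4063434447414, 'fy': 492.4063434447414, 'cx': 320.8989203323981, 'cy': 196.83425964711748, 'origin': array([ 369.94254117, 1177.00067122, 1097.00242551]), 'rotation': array([-0.18328979,  2.79715185, -1.28986606])}
{'fx': 508.59596352090296, 'fy': 508.59596352090296, 'cx': 321.77950146137186, 'cy': 200.64692945388362, 'origin': array([ 379.19667146,   11.58151521, 1511.46613191]), 'rotation': array([-2.19878753,  2.16537723, -0.10062235])}
{'fx': 309.70691628693146, 'fy': 309.70691628693146, 'cx': 317.88442013423816, 'cy': 199.5644993535795, 'tool_from_camera': array([[ 3.76151860e-04,  9.63170134e-01,  2.68892452e-01,
        -7.48074483e+01],
       [ 1.55752445e-03, -2.68892709e-01,  9.63168877e-01,
        -1.39137900e+02],
       [ 9.99998716e-01,  5.65088030e-05, -1.60130552e-03,
         4.45527570e-01],
       [ 0.00000000e+00,  0.00000000e+00,  0.00000000e+00,
         1.00000000e+00]])}
22.0
[[ 0.924 -0.     0.382]
 [-0.382 -0.001  0.924]
 [ 0.    -1.    -0.001]]
```

```bash
sed -i "s/np.array(c\['rotation'\])/R.from_rotvec(c['rotation']).as_matrix()/g" h.py; python3 -c "
from h import *
print(proj('top',[238,577,244]),proj('side',[238,577,244]))"
```

```text
(np.float64(85.8963150208015), np.float64(297.8838979662029)) (np.float64(425.17528215172683), np.float64(332.54069245406765))
```

View pics/side0.png

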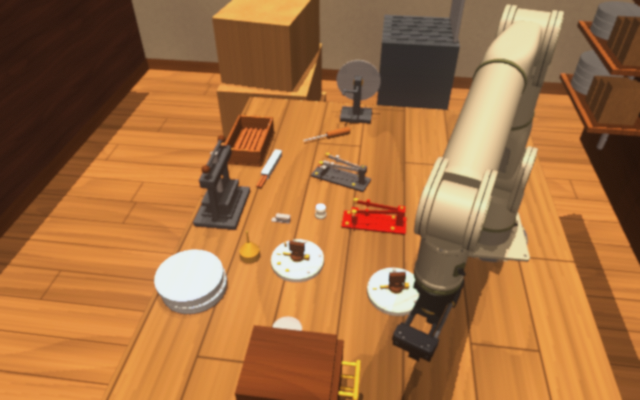

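View pics/top0.png

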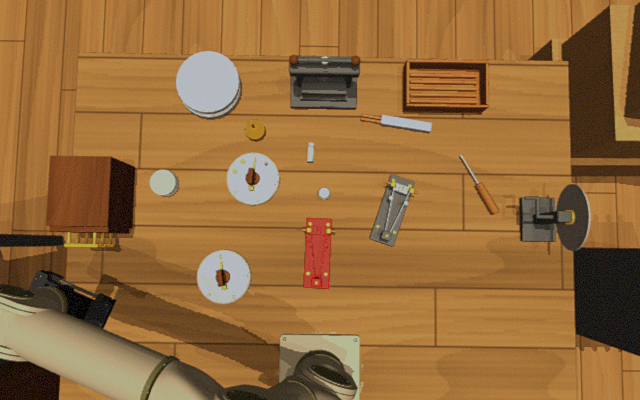

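View pics/wrist0.png

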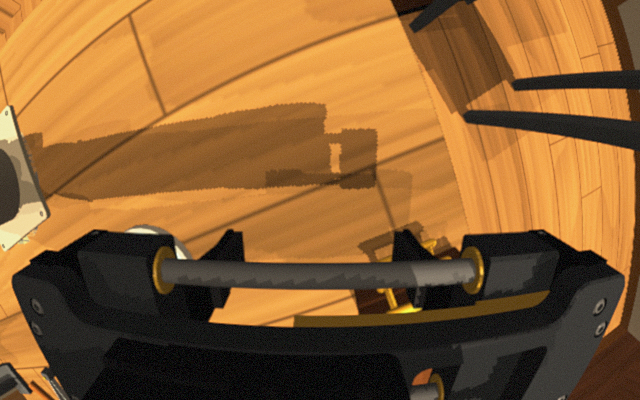

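```bash
python3 - <<'E'
from h import *
a=cv2.imread('pics/top0.png'); b=cv2.imread('pics/side0.png')
A=cv2.resize(a[140:220,210:300],None,fx=4.4,fy=4.4,interpolation=cv2.INTER_CUBIC)
B=cv2.resize(a[165:255,360:425],None,fx=4,fy=4,interpolation=cv2.INTER_CUBIC)
C=cv2.resize(b[225:290,260:335],None,fx=4,fy=4,interpolation=cv2.INTER_CUBIC)
h=600
im=np.zeros((600,800,3),np.uint8)
im[:A.shape[0],:A.shape[1]]=A; im[:B.shape[0],400:400+B.shape[1]]=B
cv2.imwrite('pics/crop1.png',im[:370]); cv2.imwrite('pics/crop2.png',C)
for p in[(253,179),(223,277)]: print(onz('top',*p,36).round())
E
```

```text
[564. 202.  36.]
[279. 281.  36.]
```

View pics/crop1.png

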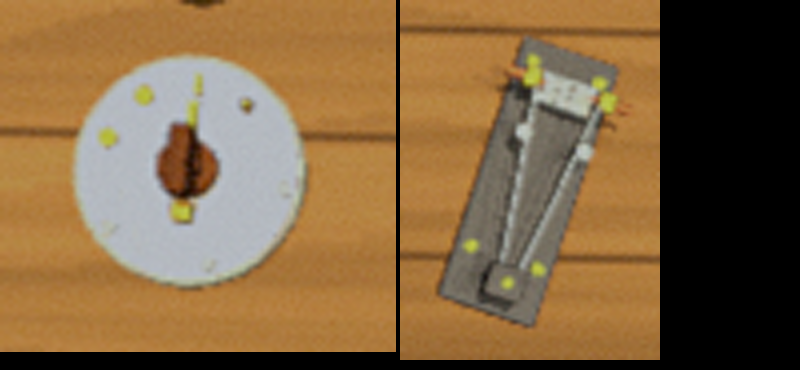

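View pics/crop2.png

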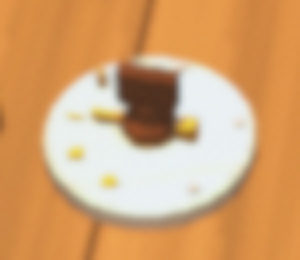

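Candidates: the selector is either top (253,179) or look-alike (223,277). The one further right is (253,179). For the tweezers, grey (393,210) is meant and red (317,252) is not. In the crop the peg stands clockwise of the pointer at about (266,164), and the flat studs are on the other side.

Request:
send_rows:
  plan:
    - [[0.027,0,-0.039,0],[0.027,0,-0.039,0],[0.027,0,-0.039,0],[0.027,0,-0.039,0],[0.027,0,-0.039,0],[0.027,0,-0.039,0]]

```text
time: 0.9
tcp_pos: [298.8, 292.7, 241.6]
eef_rot: [-1.553, 0.306, -0.302]
force: [1.4, 0.3, 1.5]
gripper_width: 1.001
```

Request:
send_rows:
  plan:
    - [[0.048,0.004,0,0],[0.048,0.004,0,0],[0.048,0.004,0,0],[0.048,0.004,0,0],[0.048,0.004,0,0],[0,0,0,-0.16],[0,0,0,-0.16]]

```text
time: 1.78
tcp_pos: [528.0, 194.2, 220.2]
eef_rot: [-1.574, 0.051, -0.047]
force: [-0.1, 0.3, 0.5]
gripper_width: 0.997
```

```bash
python3 - <<'E'
from h import *
s=status.get_state();print(s['tcp_pos'],s['eef_rot'],s['time'])
save('w1',optics.grab_frame('wrist'))
E
```

```text
[527.96689369 194.16598485 220.22798262] [-1.57363827  0.05056774 -0.04740087] 1.775
```

View pics/w1.png

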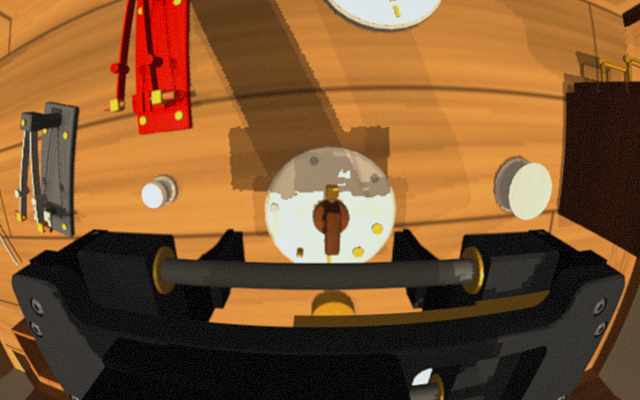

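```bash
python3 - <<'E'
from h import *
s=status.get_state();tcp,rot=s['tcp_pos'],s['eef_rot']
optics.grab_frame('top')
for cam in('wrist','top'):
    f=(lambda u,v,z:wonz(u,v,z,tcp,rot)) if cam=='wrist' else (lambda u,v,z:onz('top',u,v,z))
    for q in('selector_base','selector','tweezer_stand','mark'):
        for o in nets.outline_of(q,cam)[:4]:
            print(cam,q,round(o['score'],2),o['box'])
            if q=='selector_base':
                c=max(cv2.findContours(o['pixels'].astype(np.uint8),0,1)[0],key=cv2.contourArea)[:,0]
                h=cv2.convexHull(c)[:,0]
                P=np.array([f(u,v,20)[:2] for u,v in h])
                A=np.c_[2*P,np.ones(len(P))]
                x=np.linalg.lstsq(A,(P**2).sum(1),rcond=None)[0]
                print(' circ',x[:2].round(1),np.sqrt(x[2]+x[0]**2+x[1]**2).round(1))
print(wonz(299,250,30,tcp,rot), wonz(357,252,21.5,tcp,rot),wonz(376,228,21.5,tcp,rot))
I=cv2.imread('pics/w1.png')[140:300,240:420]
cv2.imwrite('pics/w1c.png',cv2.resize(I,None,fx=4,fy=3.7,interpolation=cv2.INTER_CUBIC))
E
```

```text
wrist selector_base 0.94 [325.8, 3.9, 441.4, 32.9]
 circ [285.3 277.2] 75.2
wrist selector_base 0.5 [309.4, 288.5, 355.8, 315.8]
 circ [696.3 203.5] 27.7
wrist selector 0.96 [311.2, 200.2, 352.7, 256.4]
wrist selector 0.42 [311.0, 287.3, 353.6, 315.7]
wrist tweezer_stand 0.82 [12.5, 101.0, 80.7, 237.2]
wrist tweezer_stand 0.71 [104.0, 0.1, 188.8, 133.3]
wrist mark 0.38 [296.6, 249.2, 302.5, 258.4]
top selector_base 0.84 [198.8, 250.6, 236.7, 303.8]
 circ [278.1 291.7] 71.6
top selector_base 0.79 [248.2, 152.3, 274.2, 204.0]
 circ [619.5 186.9] 30.2
top selector 0.56 [213.9, 264.2, 231.0, 285.2]
top tweezer_stand 0.69 [367.8, 171.8, 418.3, 244.8]
top tweezer_stand 0.42 [387.5, 180.6, 396.5, 213.7]
[604.63845761 167.08926799  30.        ] [615.15412998 235.81522854  21.5       ] [585.49552755 258.7844072   21.5       ]
```

View pics/w1c.png

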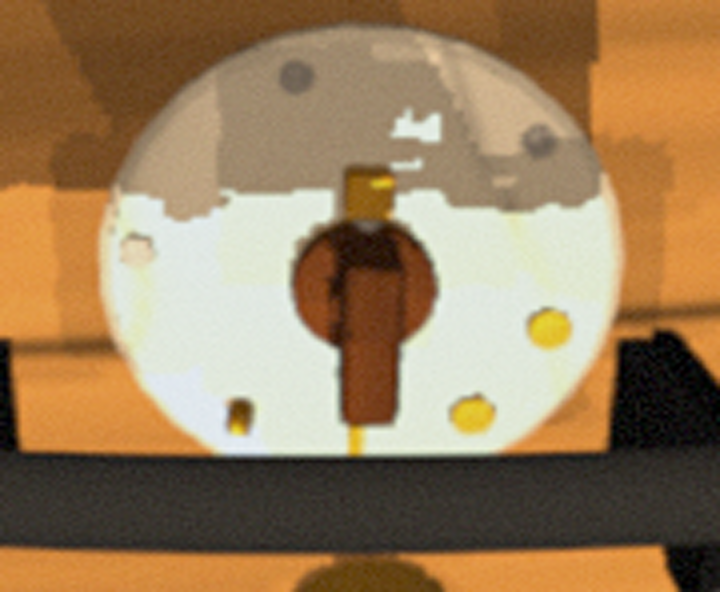

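```bash
python3 - <<'E'
from h import *
s=status.get_state();tcp,rot=s['tcp_pos'],s['eef_rot']
f=lambda x,y,z:wonz(240+x/4,140+y/3.7,z,tcp,rot)[:2]
P=np.array([f(*p,20) for p in[(100,250),(118,185),(170,110),(250,50),(360,25),(450,42),(540,100),(600,175),(620,260),(615,330),(150,380),(215,445)]])
A=np.c_[2*P,np.ones(len(P))]
x=np.linalg.lstsq(A,(P**2).sum(1),rcond=None)[0];c=x[:2]
print(c,np.sqrt(x[2]+c@c))
print('bar',[f(*p,82).round(1) for p in[(347,265),(400,265),(343,422),(397,422)]])
for n,p,z in[('peg',(240,415),28),('s1',(472,412),23),('s2',(549,327),23),('ptr',(355,450),29),('tail',(368,168),29)]:
    q=f(*p,z);d=q-c;print(n,q.round(1),np.hypot(*d).round(1),np.arctan2(d[1],d[0]).round(3))
M=R.from_rotvec(rot).as_matrix();print(M.round(3))
E
```

```text
[565.1306362  207.30453565] 75.6195579889784
bar [array([542.7, 202.1]), array([543.5, 214.6]), array([586.8, 198.6]), array([587.7, 211.9])]
peg [608.2 167.9] 58.4 -0.741
s1 [614.4 237. ] 57.5 0.543
s2 [586.5 260.6] 57.4 1.19
ptr [622.5 201.1] 57.7 -0.108
tail [530.  209.9] 35.3 3.067
[[ 0.998 -0.001  0.067]
 [-0.067 -0.002  0.998]
 [-0.001 -1.    -0.003]]
```

Request:
send_rows:
  plan:
    - [[0.018,0.04,0.0075,0],[0.018,0.04,0.0075,0],[0,0.02,0,0.036]]

```text
time: 2.65
tcp_pos: [566.9, 208.8, 120.9]
eef_rot: [-1.568, 0.08, -0.086]
force: [0.3, -0.5, 0.2]
gripper_width: 1.0
```

```bash
cat > to.py <<'E'
from h import *
import sys
def to(x,y,z,zang):
    s=status.get_state();t=s['tcp_pos'];M=R.from_rotvec(s['eef_rot']).as_matrix()
    print('t',s['time'],'tcp',t.round(1),'zang',np.arctan2(M[1,2],M[0,2]).round(3),'need tool',(M.T@(np.array([x,y,z])-t)).round(1),'turn',round(np.arctan2(M[1,2],M[0,2])-zang,3),'F',s['force'].round(1),'M',s['moment'].round(2),'w',s['gripper_width'])
to(*map(float,sys.argv[1:]))
E
python3 to.py 565 207 70 1.468
```

```text
t 2.65 tcp [566.9 208.8 120.9] zang 1.465 need tool [-1.9 50.9 -2.1] turn -0.003 F [ 0.3 -0.5  0.2] M [ 0.05  0.07 -0.03] w 0.999893417447841
```

Request:
send_rows:
  plan:
    - [[-0.001,0.02,-0.001,0],[-0.001,0.02,-0.001,0],[0,0.01,0,0],[0,0,0,0]]

```text
time: 3.15
tcp_pos: [564.1, 207.2, 67.8]
eef_rot: [-1.57, 0.083, -0.086]
force: [-0.3, 0.3, 0.6]
gripper_width: 0.999
```

```bash
python3 to.py 565 207 70 1.468; python3 -c "
from h import *
save('w2',optics.grab_frame('wrist'))"
```

```text
t 3.15 tcp [564.1 207.2  67.8] zang 1.463 need tool [ 0.9 -2.2 -0.1] turn -0.005 F [-0.3  0.3  0.6] M [ 0.04 -0.04 -0.04] w 0.999113656714851
```

View pics/w2.png

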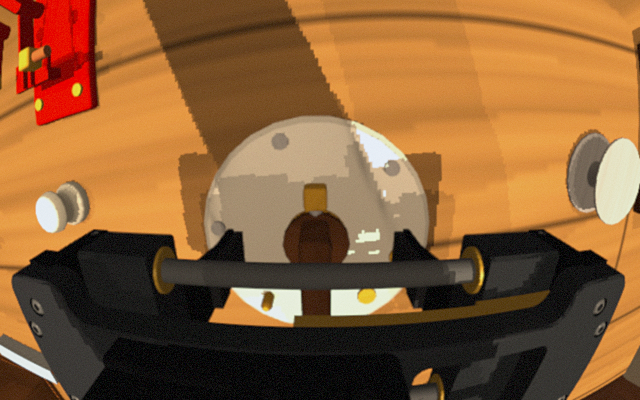

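Request:
send_rows:
  plan:
    - [[0,0,0,0],[0,0,0,0],[0,0,0,0],[0,0,0,0],[0,0,0,0],[0,0,0,0]]
  fingers: 255
  squeeze: 30

```text
time: 3.95
tcp_pos: [565.7, 208.0, 70.8]
eef_rot: [-1.567, 0.08, -0.089]
force: [-0.4, -0.1, 0.3]
gripper_width: 0.397
```

Request:
send_rows:
  plan:
    - [[0,0,0,0],[0,0,0,0],[0,0,0,0],[0,0,0,0]]

```text
time: 4.45
tcp_pos: [565.6, 205.7, 71.1]
eef_rot: [-1.57, 0.082, -0.089]
force: [-1.7, -0.4, 0.0]
gripper_width: 0.167
```

```bash
python3 to.py 565 207 69 1.463
```

```text
t 4.45 tcp [565.6 205.7  71.1] zang 1.462 need tool [-0.7  2.1  1.2] turn -0.001 F [-1.7 -0.4  0. ] M [-0.05  0.03  0.08] w 0.1665260732654868
```

Request:
send_rows:
  plan:
    - [[0,0.001,0,0.12],[0,0,0,0.12],[0,0,0,0.12],[0,0,0,0.12],[0,0,0,0.08]]

```text
time: 5.08
tcp_pos: [566.1, 207.1, 71.0]
eef_rot: [-1.501, 0.531, -0.54]
force: [0.6, -0.6, 1.7]
gripper_width: 0.167
```

```bash
python3 to.py 565 207 70 0.817
```

```text
t 5.075 tcp [566.1 207.1  71. ] zang 0.886 need tool [-0.8  1.  -0.7] turn 0.069 F [ 0.6 -0.6  1.7] M [-0.41  0.07  0.  ] w 0.16703259309372018
```

Request:
send_rows:
  plan:
    - [[0,0,0,0.06],[0,0,0,0.01]]

```text
time: 5.32
tcp_pos: [566.2, 207.2, 71.0]
eef_rot: [-1.486, 0.587, -0.596]
force: [-0.6, -0.8, 2.4]
gripper_width: 0.168
```

```bash
python3 to.py 565 207 70 0.817
```

```text
t 5.325 tcp [566.2 207.2  71. ] zang 0.814 need tool [-0.7  1.  -0.9] turn -0.003 F [-0.6 -0.8  2.4] M [-0.58  0.28  0.07] w 0.16798093355549615
```

Request:
send_rows:
  plan:
    - [[0,0,0,0],[0,0,0,0],[0,0,0,0],[0,0,0,0]]
  fingers: 0

```text
time: 5.82
tcp_pos: [566.3, 208.1, 71.1]
eef_rot: [-1.486, 0.584, -0.594]
force: [-0.2, -0.1, -0.2]
gripper_width: 0.54
```

Request:
send_rows:
  plan:
    - [[0,-0.04,0,0],[0,-0.04,0,0],[0,-0.04,0,0],[-0.03,-0.04,0,0],[-0.03,0,0,0]]

```text
time: 6.45
tcp_pos: [521.3, 247.4, 234.8]
eef_rot: [-1.487, 0.588, -0.597]
force: [0.8, 0.4, 0.1]
gripper_width: 0.991
```

```bash
python3 - <<'E'
from h import *
s=status.get_state();tcp,rot=s['tcp_pos'],s['eef_rot'];print(s['time'],tcp,rot,s['gripper_width'])
I=optics.grab_frame('wrist');save('w3',I)
T=optics.grab_frame('top');save('t3',T)
E
```

```text
6.45 [521.27781695 247.3553951  234.76736586] [-1.48699598  0.58795853 -0.59654816] 0.990977246137343
```

View pics/w3.png

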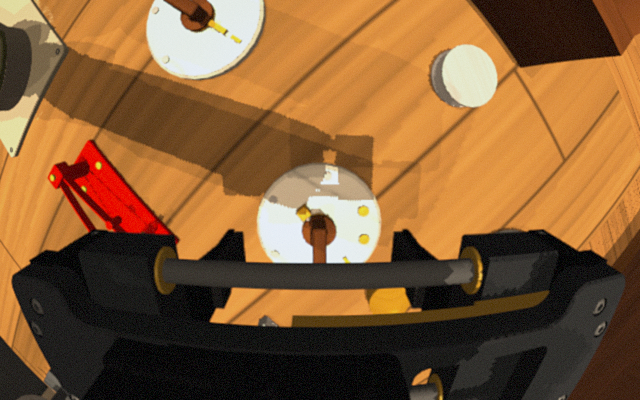

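View pics/t3.png

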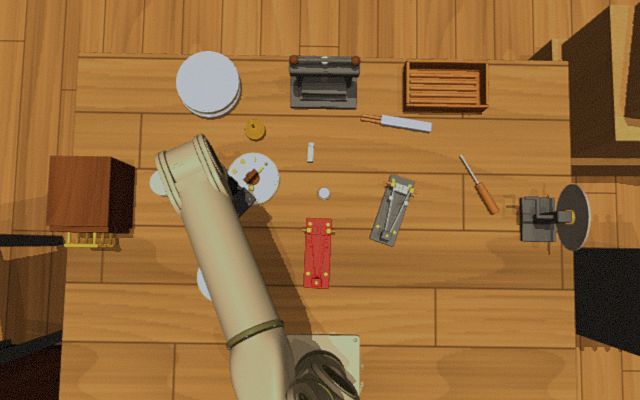

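```bash
python3 - <<'E'
import cv2
a=cv2.imread('pics/t3.png')[145:215,220:290];b=cv2.imread('pics/w3.png')[155:275,245:395]
cv2.imwrite('pics/c3.png',cv2.hconcat([cv2.resize(a,(400,400),interpolation=2),cv2.resize(b,(400,400),interpolation=2)]))
E
```

```text
(no output)
```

View pics/c3.png

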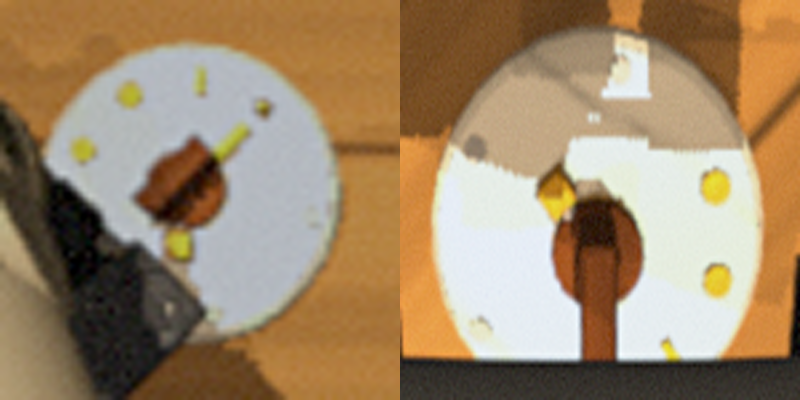

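```bash
python3 - <<'E'
from h import *
L=onz('top',390.5,197.8,77)[:2];Rr=onz('top',406.3,203,77)[:2]
post=onz('top',360+107/4,165+281/4,78)[:2]
m=(L+Rr)/2;d=m-post
print(L,Rr,m,post,np.hypot(*d),'bearing',np.arctan2(d[1],d[0]),'stud',np.hypot(*(L-Rr)),np.arctan2(*(L-Rr)[::-1]))
E
python3 to.py 0 0 0 0.817
```

```text
[ 511.54260587 -193.60940237] [ 497.45268361 -238.48012526] [ 504.49764474 -216.04476382] [ 405.41095918 -183.2755479 ] 104.3647103566304 bearing -0.3193900475311629 stud 47.03092261412188 1.2665350415598888
t 6.55 tcp [518.5 249.5 232.1] zang 0.819 need tool [-208.5  232.  -536.3] turn 0.002 F [-0.6  0.4 -1.3] M [-0.   -0.    0.02] w 0.9905724621850446
```

Request:
send_rows:
  plan:
    - [[0,0,0,-0.147],[0,0,0,-0.147],[0,0,0,-0.147],[0.01,0.0015,-0.0495,0],[0.01,0.0015,-0.0495,0],[0.01,0.0015,-0.0495,0],[0.01,0.0015,-0.0495,0],[0.01,0.0015,-0.0495,0],[0.01,0.0015,-0.0495,0],[0.01,0.0015,-0.0495,0],[0.01,0.0015,-0.0495,0],[0.01,0.0015,-0.0495,0]]

```text
time: 8.05
tcp_pos: [472.8, -220.7, 216.1]
eef_rot: [-1.564, 0.232, -0.229]
force: [0.4, 0.2, -0.9]
gripper_width: 1.001
```

```bash
python3 to.py 504 -216 68 1.26; python3 - <<'E'
from h import *
s=status.get_state();print(list(s['tcp_pos']),list(s['eef_rot']))
save('w4',optics.grab_frame('wrist'))
I=cv2.imread('pics/w4.png')[140:300,220:420]
cv2.imwrite('pics/w4c.png',cv2.resize(I,None,fx=3.9,fy=3.7,interpolation=cv2.INTER_CUBIC))
T=optics.grab_frame('top')[145:215,220:290];save('t4c',cv2.resize(T,(500,500),interpolation=2))
E
```

```text
t 8.05 tcp [ 472.8 -220.7  216.1] zang 1.277 need tool [ 28.7 148.   14.3] turn 0.017 F [ 0.4  0.2 -0.9] M [-0.02 -0.04 -0.01] w 1.0006551911738617
[np.float64(472.7516501847455), np.float64(-220.68079057737862), np.float64(216.12799101241802)] [np.float64(-1.5639286375081611), np.float64(0.2317441266031457), np.float64(-0.22918958359238806)]
```

View pics/w4.png

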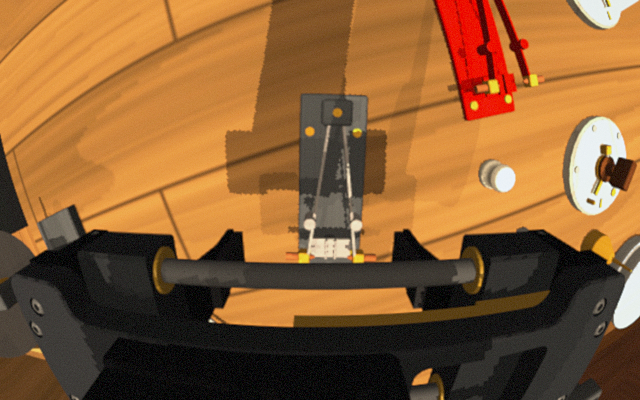

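View pics/w4c.png

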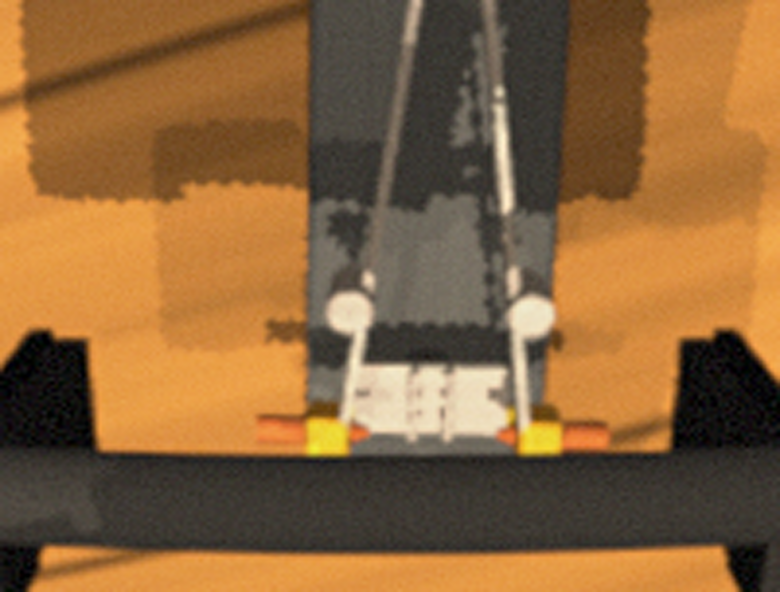

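View pics/t4c.png

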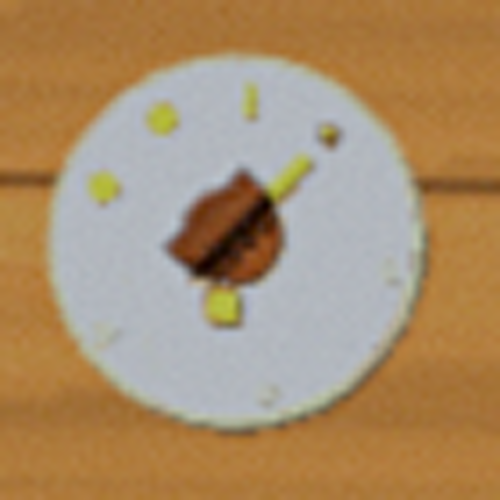

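```bash
python3 - <<'E'
from h import *
tcp=np.array([472.75,-220.68,216.13]);rot=[-1.5639286,.2317441,-.2291896]
f=lambda x,y,z:wonz(220+x/3.9,140+y/3.7,z,tcp,rot)[:2]
r=f(349,314,77);l=f(530,316,77);m=(l+r)/2;d=l-r
post=wonz(337,112,78,tcp,rot)[:2];e=m-post
print(r,l,m,np.hypot(*d),'yang',np.arctan2(d[1],d[0]),'post',post,np.hypot(*e),np.arctan2(e[1],e[0])+np.pi/2)
E1=[wonz(u,v,12,tcp,rot)[:2] for u,v in[(301,94),(300,240),(367,95),(361,240)]]
print(E1)
for i in(0,2):
    e=E1[i+1]-E1[i];print(np.arctan2(e[1],e[0])+np.pi/2)
E
```

```text
[ 496.95125522 -237.10480038] [ 510.39971953 -194.59617367] [ 503.67548738 -215.85048702] 44.58525021404841 yang 1.2643894437660215 post [ 402.87120624 -182.57668728] 106.15389227994038 1.2519737385027156
[array([ 372.62240816, -210.82249181]), array([ 534.51888002, -263.0283615 ]), array([ 393.85693374, -141.66601766]), array([ 555.89387769, -192.59845298])]
1.258859380107778
1.2662487187057718
```

Request:
send_rows:
  plan:
    - [[0.014,0.03,0.007,0.017],[0.014,0.03,0.007,0],[0,0.03,0,0],[0,0,0,0]]

```text
time: 8.65
tcp_pos: [501.6, -224.3, 123.1]
eef_rot: [-1.565, 0.256, -0.252]
force: [0.2, -0.4, 0.2]
gripper_width: 1.0
```

```bash
python3 to.py 503.8 -215.9 68 1.26
```

```text
t 8.65 tcp [ 501.6 -224.3  123.1] zang 1.247 need tool [-0.5 55.   9.2] turn -0.013 F [ 0.2 -0.4  0.2] M [ 0.04  0.06 -0.02] w 0.9996805659513949
```

Request:
send_rows:
  plan:
    - [[0,0,0.009,-0.013],[0,0,0,0]]

```text
time: 8.9
tcp_pos: [505.3, -215.6, 125.0]
eef_rot: [-1.566, 0.244, -0.243]
force: [0.6, 0.3, -0.2]
gripper_width: 0.998
```

```bash
python3 to.py 503.8 -215.9 68 1.26
```

```text
t 8.9 tcp [ 505.3 -215.6  125. ] zang 1.261 need tool [-1.4 57.  -0.2] turn 0.001 F [ 0.6  0.3 -0.2] M [-0.01  0.   -0.03] w 0.9975445726045841
```

Request:
send_rows:
  plan:
    - [[-0.001,0.02,0,0],[0,0.02,0,0],[0,0.015,0,0],[0,0,0,0]]

```text
time: 9.4
tcp_pos: [507.2, -215.8, 72.8]
eef_rot: [-1.566, 0.237, -0.247]
force: [-0.4, 0.5, -0.0]
gripper_width: 0.999
```

```bash
python3 to.py 503.8 -215.9 68 1.26;python3 - <<'E'
from h import *
save('w5',optics.grab_frame('wrist'))
E
```

```text
t 9.4 tcp [ 507.2 -215.8   72.8] zang 1.263 need tool [-3.2  4.8 -1.1] turn 0.003 F [-0.4  0.5 -0. ] M [ 0.01 -0.02  0.01] w 0.9994146301451352
```

View pics/w5.png

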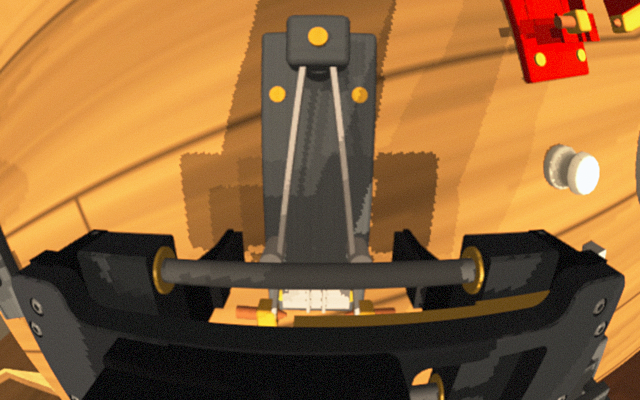

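Request:
send_rows:
  plan:
    - [[-0.003,0.005,-0.001,0],[0,0,0,0],[0,0,0,0],[0,0,0,0]]
  fingers: 100
  squeeze: 35

```text
time: 9.95
tcp_pos: [505.3, -216.5, 70.0]
eef_rot: [-1.566, 0.234, -0.25]
force: [0.8, 0.4, 0.0]
gripper_width: 0.655
```

```bash
python3 to.py 503.8 -215.9 68 1.26
```

```text
t 9.95 tcp [ 505.3 -216.5   70. ] zang 1.263 need tool [-1.6  2.   0.2] turn 0.003 F [0.8 0.4 0. ] M [ 0.03  0.04 -0.03] w 0.6550260076898315
```

Request:
send_rows:
  plan:
    - [[-0.001,0.001,0,0],[0,0,0,0],[0,0,0,0],[0,0,0,0]]
  fingers: 120

```text
time: 10.45
tcp_pos: [505.7, -216.7, 69.7]
eef_rot: [-1.566, 0.231, -0.253]
force: [1.5, -1.1, -0.4]
gripper_width: 0.535
```

```bash
python3 to.py 503.8 -215.9 68 1.26; python3 - <<'E'
from h import *
save('w6',optics.grab_frame('wrist'));a=optics.grab_frame('side');save('s6',a)
b=optics.grab_frame('top');
u,v=map(int,proj('side',[542,-228,65]));x,y=map(int,proj('top',[542,-228,65]))
A=cv2.resize(a[v-35:v+35,u-35:u+35],(400,400),interpolation=2);B=cv2.resize(b[y-35:y+35,x-35:x+35],(400,400),interpolation=2)
save('c6',cv2.hconcat([A,B]));print(u,v,x,y)
w=cv2.imread('pics/w6.png')[220:340,220:420];cv2.imwrite('pics/w6c.png',cv2.resize(w,None,fx=4,fy=4,interpolation=2))
E
```

```text
t 10.45 tcp [ 505.7 -216.7   69.7] zang 1.263 need tool [-2.1  1.7  0.1] turn 0.003 F [ 1.5 -1.1 -0.4] M [-0.17 -0.37  0.03] w 0.5349509116030786
324 159 401 187
```

View pics/c6.png

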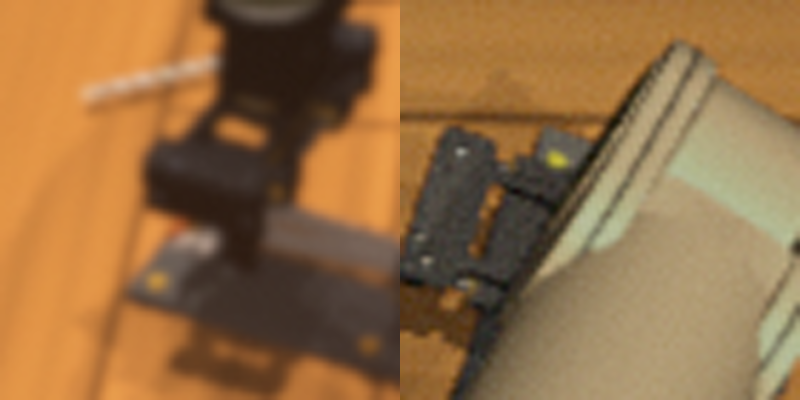

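View pics/w6c.png

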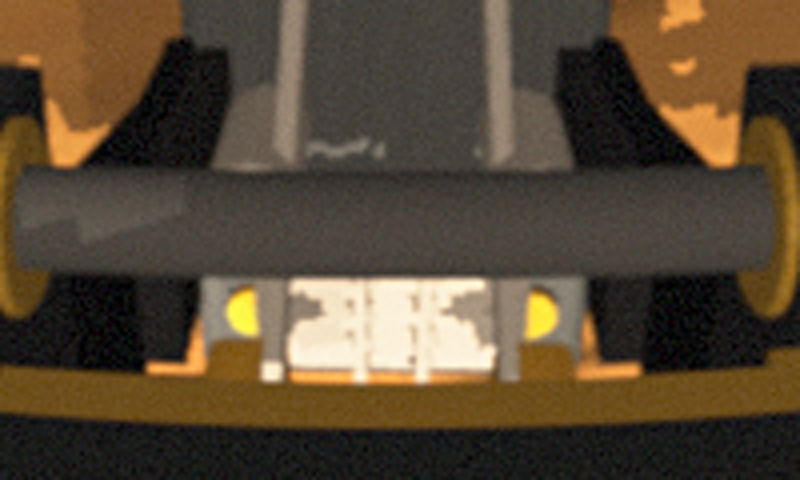

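Request:
send_rows:
  plan:
    - [[0,0,0,0],[0,0,0,0],[0.004,-0.008,0,0],[0,0,0,0]]
  fingers: 90

```text
time: 11.1
tcp_pos: [508.6, -217.5, 77.9]
eef_rot: [-1.566, 0.233, -0.251]
force: [0.7, -0.3, -0.1]
gripper_width: 0.643
```

```bash
python3 to.py 509.5 -217.5 77 1.26
```

```text
t 11.1 tcp [ 508.6 -217.5   77.9] zang 1.263 need tool [0.8 1.  0.3] turn 0.003 F [ 0.7 -0.3 -0.1] M [ 0.01 -0.09 -0.01] w 0.6433505048536289
```

Request:
send_rows:
  plan:
    - [[0.001,0,0,0],[0,0,0,0],[0,0,0,0],[0,0,0,0],[0,0,0,0],[0,0,0,0]]
  fingers: 124

```text
time: 11.85
tcp_pos: [509.6, -217.9, 77.8]
eef_rot: [-1.566, 0.233, -0.251]
force: [0.8, 0.7, -0.0]
gripper_width: 0.515
```

```bash
cat > look.py <<'E'
from h import *
import sys
n=sys.argv[1]
save(n,optics.grab_frame('wrist'))
w=cv2.imread(f'pics/{n}.png')[220:340,220:420];cv2.imwrite(f'pics/{n}c.png',cv2.resize(w,None,fx=4,fy=4,interpolation=2))
E
python3 to.py 509.5 -217.5 77 1.26; python3 look.py w7
```

```text
t 11.85 tcp [ 509.6 -217.9   77.8] zang 1.263 need tool [-0.3  0.8  0.3] turn 0.003 F [ 0.8  0.7 -0. ] M [-0.04 -0.15  0.06] w 0.5147525568107563
```

View pics/w7c.png

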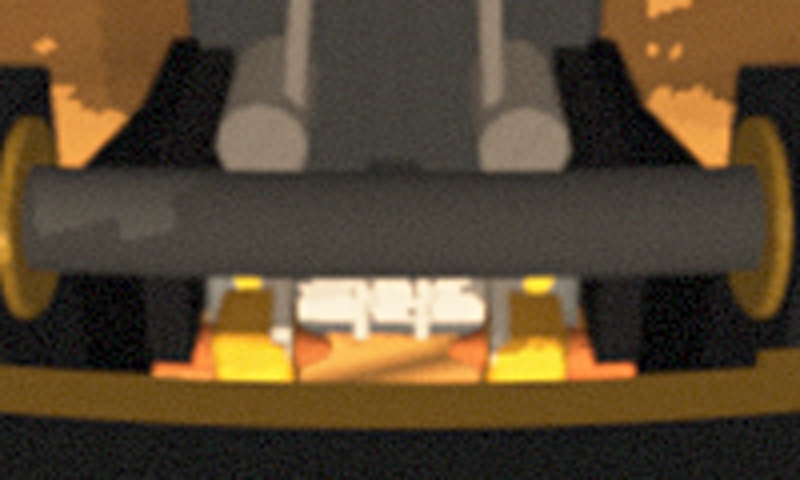

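```bash
cat > gap.py <<'E'
from h import *
import sys
x1,x2,y=map(float,sys.argv[1:])
s=status.get_state();t,r=s['tcp_pos'],s['eef_rot']
f=lambda x,y,z:wonz(220+x/4,220+y/4,z,t,r)
print('gap',np.linalg.norm(f(x1,y,65)-f(x2,y,65)),'w',s['gripper_width']*87)
M=R.from_rotvec(r).as_matrix();print((M.T@(f((x1+x2)/2,y,65)-t)).round(1))
E
python3 gap.py 332 450 350; python3 - <<'E'
from h import *
s=status.get_state();t,r=s['tcp_pos'],s['eef_rot']
f=lambda x,y,z:wonz(220+x/4,220+y/4,z,t,r)
print('ridge',np.linalg.norm(f(361,320,48)-f(421,320,48)),'studs',np.linalg.norm(f(217,140,77)-f(570,140,77)))
E
```

```text
gap 17.493384559023898 w 45.02238515119062
[34.1 13.2  0.2]
ridge 9.746820501624734 studs 44.353294156486925
```

Request:
send_rows:
  plan:
    - [[0,0,0,0],[0,0,0,0],[0,0,0,0],[0,0,0,0]]
  fingers: 134

```text
time: 12.4
tcp_pos: [509.8, -218.0, 77.8]
eef_rot: [-1.566, 0.233, -0.251]
force: [0.4, -0.1, -1.5]
gripper_width: 0.476
```

Request:
send_rows:
  plan:
    - [[0,0,0,0],[0,0,0,0],[0,0,0,0],[0,0,0,0],[0,0,0,0],[0,0,0,0]]
  fingers: 138

```text
time: 13.15
tcp_pos: [509.9, -218.0, 77.8]
eef_rot: [-1.566, 0.232, -0.251]
force: [1.1, 0.0, -1.0]
gripper_width: 0.463
```

```bash
python3 to.py 509.5 -217.5 77 1.26; python3 look.py w8;python3 -c "
from h import *
for i in range(4):
  optics.grab_frame('top');print(status.get_state()['gripper_width']*87)"
```

```text
t 13.15 tcp [ 509.9 -218.    77.8] zang 1.263 need tool [-0.6  0.8  0.4] turn 0.003 F [ 1.1  0.  -1. ] M [-0.18 -0.32  0.09] w 0.4629976680173419
39.93738090369028
40.39874383242082
40.13200529064159
39.85693937854896
```

View pics/w8c.png

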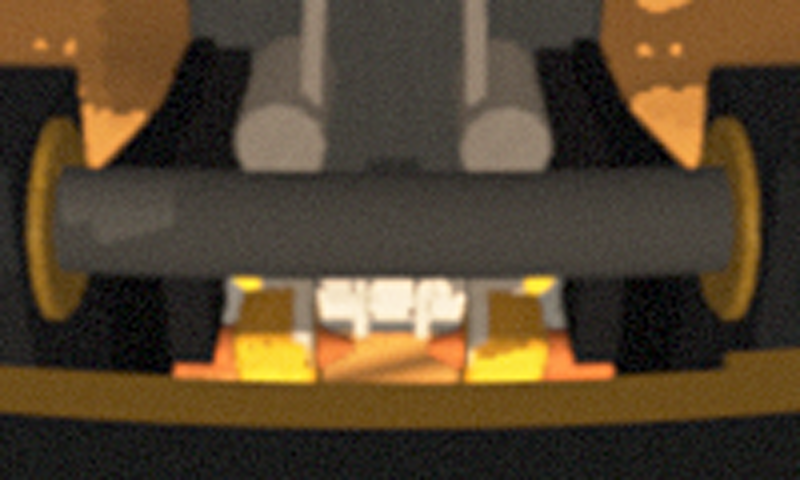

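```bash
python3 gap.py 354 427 350; python3 - <<'E'
import cv2
w=cv2.imread('pics/w8.png')[295:318,290:345];cv2.imwrite('pics/w8z.png',cv2.resize(w,None,fx=14,fy=14,interpolation=cv2.INTER_NEAREST))
w=cv2.imread('pics/w7.png')[295:318,290:345];cv2.imwrite('pics/w7z.png',cv2.resize(w,None,fx=14,fy=14,interpolation=cv2.INTER_NEAREST))
E
```

```text
gap 10.82005257582101 w 39.85693937854896
[34.2 13.2  0.1]
```

View pics/w8z.png

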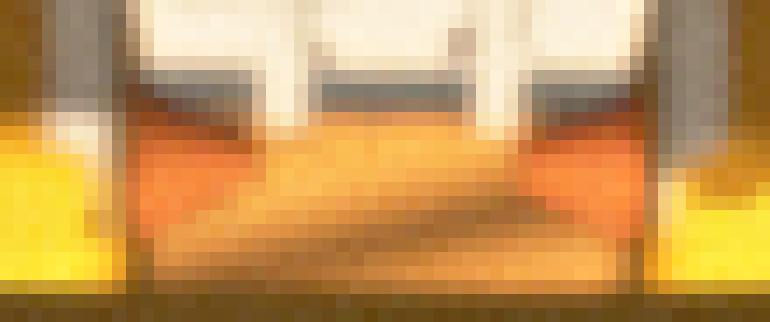

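View pics/w7z.png

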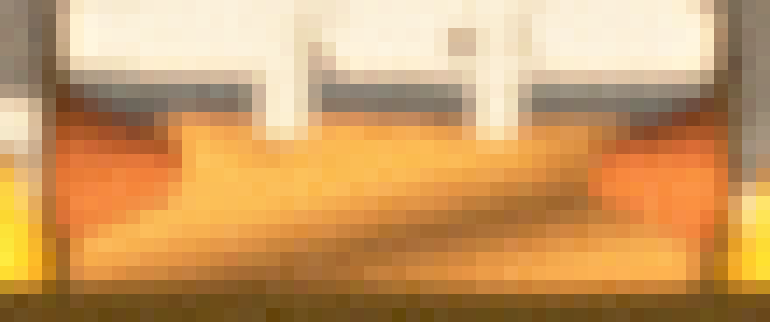

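```bash
python3 - <<'E'
from h import *
ws=[];fr=[]
for i in range(10):
    fr.append(optics.grab_frame('wrist').astype(float)); ws.append(status.get_state()['gripper_width']*87)
A=np.mean(fr,0);np.save('avg.npy',A);print(np.mean(ws),np.std(ws),status.get_state()['time'])
for v in range(304,313): print(v,[tuple(int(k) for k in A[v,u]) [1:] for u in range(302,336)])
g=A[:,:,0].mean
print('ridge',[int(A[303,u].mean()) for u in range(302,332)])
print('studs v255',[int(A[253,u].mean()) for u in range(272,312)],[int(A[253,u].mean()) for u in range(325,365)])
E
```

```text
40.09082237298647 0.15427362942499098 13.9
304 [(88, 40), (85, 40), (81, 38), (79, 40), (80, 38), (106, 52), (154, 88), (192, 126), (197, 132), (187, 118), (180, 95), (178, 84), (177, 80), (177, 83), (172, 81), (178, 81), (180, 82), (181, 83), (182, 82), (180, 80), (173, 80), (184, 103), (209, 142), (218, 155), (196, 135), (148, 92), (100, 53), (82, 43), (82, 40), (87, 41), (91, 42), (93, 44), (92, 43), (83, 36)]
305 [(111, 52), (107, 50), (105, 49), (99, 46), (96, 45), (102, 46), (131, 59), (169, 82), (177, 87), (174, 83), (178, 80), (183, 82), (185, 83), (185, 80), (185, 83), (188, 84), (190, 84), (189, 84), (189, 81), (188, 85), (185, 81), (184, 86), (189, 96), (185, 97), (160, 84), (118, 58), (100, 48), (101, 47), (107, 49), (111, 52), (113, 54), (116, 54), (116, 57), (100, 42)]
306 [(126, 57), (126, 58), (125, 58), (124, 57), (122, 55), (124, 56), (139, 61), (175, 78), (185, 81), (183, 80), (186, 83), (185, 81), (186, 82), (188, 84), (190, 85), (187, 84), (185, 82), (186, 84), (185, 83), (181, 80), (179, 81), (174, 80), (171, 76), (164, 73), (145, 65), (120, 55), (122, 57), (128
[... 2171 characters left out ...]
(116, 57), (119, 56), (124, 57), (128, 60), (132, 62), (137, 65), (139, 63), (144, 66), (148, 69), (153, 72), (158, 74), (161, 73), (160, 72), (147, 67), (121, 54), (103, 35)]
ridge [81, 83, 87, 94, 103, 127, 175, 218, 221, 200, 171, 154, 152, 151, 146, 149, 154, 155, 153, 150, 148, 173, 215, 227, 212, 164, 115, 94, 86, 84]
studs v255 [22, 20, 21, 21, 15, 26, 62, 100, 124, 127, 127, 127, 128, 129, 129, 130, 130, 129, 127, 126, 126, 128, 129, 130, 131, 131, 130, 122, 99, 76, 63, 62, 65, 64, 62, 62, 63, 64, 66, 62] [65, 63, 62, 65, 63, 62, 64, 63, 64, 69, 82, 106, 124, 126, 127, 126, 128, 128, 128, 130, 127, 129, 128, 127, 127, 127, 128, 128, 130, 131, 130, 118, 77, 38, 17, 17, 22, 18, 20, 21]
```

Request:
send_rows:
  plan:
    - [[0,0,0,0],[0,0,0,0],[0,0,0,0],[0,0,0,0],[0,0,0,0],[0,0,0,0]]
  fingers: 139

```text
time: 14.65
tcp_pos: [510.0, -218.0, 77.8]
eef_rot: [-1.566, 0.232, -0.251]
force: [1.7, -1.3, -1.5]
gripper_width: 0.456
```

```bash
python3 - <<'E'
from h import *
ws=[];fr=[]
for i in range(8):
    fr.append(optics.grab_frame('wrist').astype(float)); ws.append(status.get_state()['gripper_width']*87)
A=np.mean(fr,0);s=status.get_state();print(np.mean(ws),np.std(ws),s['time'],s['tcp_pos'],s['force'],s['joint_velocities'].round(4))
for v in (305,306,307): print(v,[int(A[v,u][1]) for u in range(302,336)])
I=cv2.resize(A[:,:,::-1].astype(np.uint8)[220:340,220:420],None,fx=4,fy=4,interpolation=2);cv2.imwrite('pics/w9c.png',I)
t=optics.grab_frame('top');save('t9',t);
x,y=map(int,proj('top',[565,207,40]));save('t9c',cv2.resize(t[y-30:y+30,x-30:x+30],(360,360),interpolation=2))
E
```

```text
39.8686664886328 0.163656976224312 15.05 [ 509.94505368 -218.03825314   77.7829887 ] [ 1.95123817 -1.44020542 -0.94831699] [-0.0004  0.     -0.0004 -0.001  -0.001   0.0004 -0.0003]
305 [111, 107, 107, 101, 96, 94, 120, 166, 176, 176, 178, 184, 185, 185, 185, 186, 188, 189, 190, 188, 185, 183, 185, 183, 155, 112, 101, 104, 109, 114, 116, 115, 113, 95]
306 [126, 124, 126, 126, 123, 119, 134, 172, 185, 184, 184, 186, 187, 188, 188, 186, 186, 186, 185, 181, 179, 174, 170, 164, 143, 119, 123, 129, 130, 133, 133, 134, 131, 111]
307 [137, 139, 137, 137, 139, 137, 147, 180, 190, 188, 188, 187, 186, 185, 184, 181, 178, 174, 169, 166, 161, 155, 152, 147, 134, 129, 138, 143, 144, 145, 147, 146, 143, 124]
```

View pics/w9c.png

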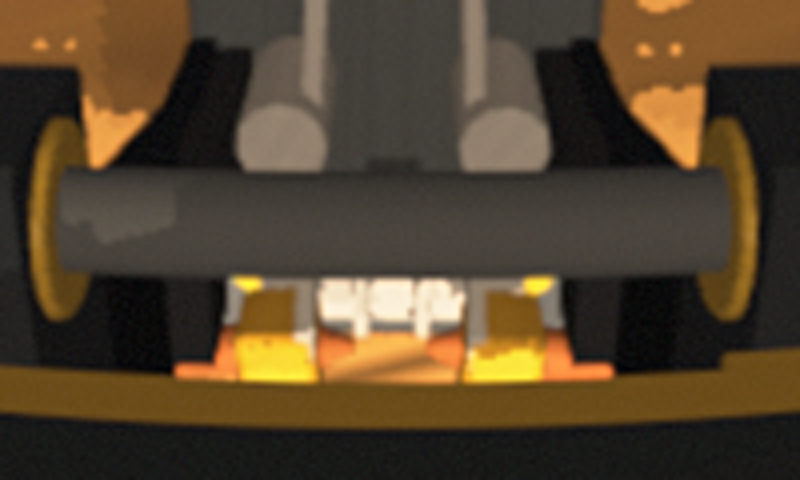

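View pics/t9c.png

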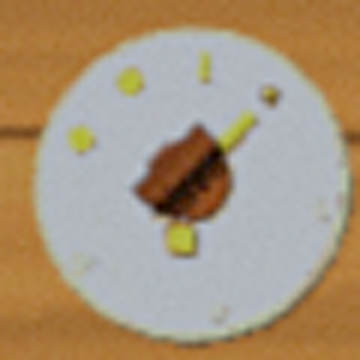

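View pics/t9.png

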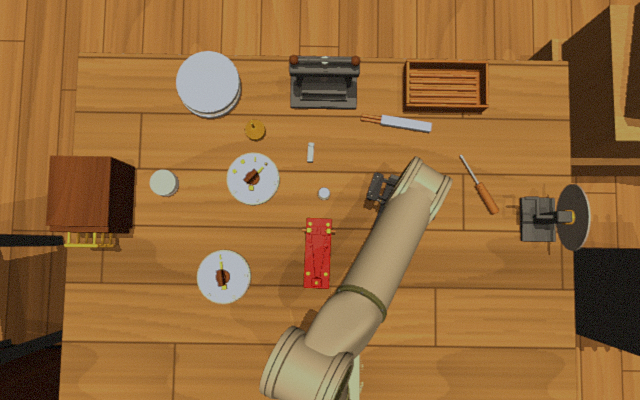

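```bash
python3 -c "
from h import *
print(ctrl.hand_in())"
```

```text
the job is handed in; nothing more can be done
None
```

I turned the selector by -0.65 rad to the upright peg and let it go. Then I squeezed the tweezer studs and handed the job in at about 15 s, still holding the gap. No verdict came back.

- **Selector:** the last top picture shows the pointer lined up with the peg. I turned the base farthest to the robot's right and left its look-alike alone.
- **Tweezers:** I used the grey stand, not the red one. The opening over the studs averaged 39.9 mm in the last reading, with about ±0.16 mm scatter. That works out to a gap of roughly 9.8 mm.
- **Disagreement on the gap:** the wrist picture suggested slightly more, about 10.2 to 10.5 mm. The two checks differ by about 0.5 mm, and the wanted 10 mm lies between them.
- **Points and bystanders:** the points stayed apart in every picture I took while closing. The bystanders I could see in the last top picture were where they started. Measured forces stayed at a few newtons.

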